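# Check a dial padlock on the indexing fixture

## Task

Take the black handle of the indexing fixture and turn its table anticlockwise (seen from above, about a quarter turn) until the plunger clicks in with the padlock that has both a dial and a shackle at the front, in line with the steel block on the bench; then turn that padlock's dial clockwise, click by click, until the white line on its knob points at the shackle. With the padlock still lying in its nest, draw the shackle out to its stop, then lift the padlock out by the open shackle and show it: finish while holding it up by the shackle, still, at least 10 cm above the table's plate, without putting it down or letting go. Leave the table clicked in, the two unfinished padlocks in their nests, and the things on the bench where they are.

Things in the scene. Friction and masses are not known exactly. Their poses are not given: they have to be found in the camera images.
- index_base: Bench indexing fixture, fixed to the bench: green round foot 194 mm across, its frame's origin on the bench on the turning axis, z up. Its -x axis is the front (towards the robot, within 0.5 rad), marked by a small steel block on the bench there. A dark block with the sprung index plunger stands at its rear left, 45 deg from +x towards +y, up to 161 mm from the axis, 52 mm high.
- index_table: Turning table of the fixture: aluminium plate 210 mm across, 13 mm thick; origin on the turning axis on the plate's upper face, 66 mm above the bench, z up, turning with it. Four steel nests lie 70 mm from the axis every 90 deg; the dial padlock's is on -x. Starts 1.25 to 1.85 rad clockwise of index_base; it is home when its axes agree with those of index_base. Turns endlessly.
- padlock_nest (a point): Centre of the dial padlock's nest, on the plate's upper face, 70 mm from the axis on the table's -x. A sprung plunger drops into V notches of the table when this lies on index_base's -x, and every 90 deg from there; it centres the table from about 3 deg off. Elsewhere the table stays where it is left. About 3 N at the handle turns it, about 13 N leaves a notch.
- handle_grip (a point): Middle of the upright black handle that turns the table, at 45 deg from the table's -x towards its -y: a round grip 19 mm across that spins freely on its pin, 88 mm from the table's axis. Its thick part runs from 20 mm below to 12 mm above this point, its top is 20 mm above it; this point is 55 mm above the plate, 121 mm above the bench.
- padlock: The dial padlock, loose, about 0.36 kg: round brass body 52 mm across, 26 mm thick, lying dial up in its nest; origin at the centre of its underside, z up, the shackle towards -x. The nest is a ring 67 mm outside and 7 mm high with about 1 mm of room; a steel key 17.5 mm wide, 16 mm high stands on the plate between the shackle's legs, 27 to 35 mm from the body's centre, and stops it turning.
- padlock_dial (a joint): Angle of the dial, rad, anticlockwise from above positive. It clicks every 30 deg (pi/6) with about 0.05 N m. It opens only at the click at 0, where the white line on the knob points at the shackle and the white mark on the body's rim; starts 1 to 3 clicks anticlockwise of it (0.5 to 1.6). Within about 5 deg of 0 the latch lets the shackle move.
- dial_knob (a point): Centre of the top of the dial's dark steel knob, on the dial's axis, 45 mm above the padlock's underside. Hexagon knob, 22 mm across flats, a corner under the white line (flats face 30, 90 and 150 deg either side of the line), rising 16.5 mm above a black dial plate 41 mm across and 2 mm thick that turns with it and lies on the body's upper face.
- padlock_shackle (a joint): How far the shackle is drawn out of the body along the padlock's -x, m: 0 shut, 0.014 at its stop. It stays where it is put; drawing it takes about 3 N once the dial is at 0, else it is locked.
- shackle_grip (a point): Point midway between the shackle's two straight legs, on their axis height (13 mm above the padlock's underside), 40 mm from the padlock's axis when shut; moves with the shackle. Steel U of 8 mm round bar lying level, 37 mm over the legs, 21 mm between them, which are straight and bare from 22 to 46 mm from the padlock's axis; the bow ends at 65 mm.
- blank: Bystander: brass padlock body without dial or shackle, 52 mm across, 26 mm thick, loose in the nest on the table's +y. Origin at the centre of its underside.
- half_built: Bystander: brass padlock body with a shackle but no dial, same sizes as the dial padlock, loose in the nest on the table's +x. Origin at the centre of its underside.
- disc_low: Bystander: turned steel disc, 72 mm across, 22 mm high, under another disc. Origin at the centre of its underside.
- disc_high: Bystander: turned steel disc, 72 mm across, 18 mm high, lying on the other disc. Origin at the centre of its underside.
- oil_can: Bystander: red oil can, 70 mm across, 112 mm high, with a thin spout up to 165 mm. Origin at the centre of its underside.
- chuck_key: Bystander: lathe chuck key lying flat, T bar 122 mm long along its y, shank 92 mm along its x, 18 mm high. Origin under the T's middle.
- hasp: Bystander: flat steel hasp, about 115 by 45 mm, 8 mm high, lying flat. Origin under its hinge.
There are look-alikes about, which are no part of the job. Leave any pink look-alike of the padlock alone.

How it is judged:
By the outcome, as a careful person would: the job done as asked, in the order asked, and still so for the second after the job is handed in, while the arm keeps its last pose, push and grip.
It also fails if it takes over 67 s, if anything falls off the work surface, if the arm or the gripper's body presses on something with over 40 N, if the wrist force passes 120 N, or if a joint passes its speed limit or range.

## Robot

A 7-joint arm with a two-finger parallel gripper is mounted at the origin on the work surface. World frame = base frame: x ahead of the robot, y to its left, z up, the work surface at z = 0. Lengths are in mm, angles in rad, forces in N, time in s.
With the tool pointing down it reaches from about 350 to 900 mm from the base axis. Payload 7.2 kg.
Tool frame: the origin (TCP) lies between the finger pads, 19 mm behind the fingertips; this is the grasp point; z points along the fingers, y is the direction in which the jaws open and shut (so a half turn about z gives the same grasp; the last joint's range is limited). The gripper opens to 88 mm and grips with 3 to 60 N. Pads are 20 mm wide; open, the fingers measure 115 mm over their backs; the gripper's body (75 mm by 178 mm) begins 61 mm behind the grasp point.
Start: joints at [-1.375, 0.411, -0.013, 1.596, 0.006, 1.134, -0.082], TCP at [162.979, 603.379, 241.353] pointing down, gripper open.
Joint ranges: [-2.95, 2.95], [-0.29, 1.99], [-1.47, 1.44], [0.14, 2.54], [-1.03, 4.17], [0.13, 1.85], [-2.86, 2.86]. Speed limits (rad/s): [2.39, 2.39, 3.01, 3.01, 3.14, 3.14, 3.14].

## Interface

Orientations are given as a 3x3 rotation matrix whose columns are the frame's x, y, z axes.
In Python, from station import r gives the robot as it stands. The module is installed in compiled form; this text tells all that it offers.
- The arm moves only by the shell command python3 -m jog 'ROWS' [FORCE]. ROWS is JSON, a list of rows, each an object of numbers: "x", "y", "z": the shift along the tool's x, y, z in m; "spin": the turn about the tool's z in rad; "claw": the gripper command: -1 is shut, 1 is fully open, values between are in proportion. A call has 1 to 20 rows; each row is the pose to reach, as a shift and turn from the pose commanded when the call began, along the tool's axes at that moment; what a row does not reach only later rows make up. A row lasts 1/10 s, in which the tool goes at most 50 mm and 8.59 degrees, less where a joint would pass 70% of its speed; a pose out of reach is approached as far as the arm can. A call with a gripper value outside its range is refused whole. The fingers move at their own pace and stop on an object; FORCE is the grip in N (left out, the last holds). Time passes only in rows, so rows that repeat a pose let the fingers close. It gives the time, the measured TCP pose, the force and the opening at its end, in the units of the state.
- r.sense(): the state, without advancing time (a new reading comes with each control period).
- r.read_camera(name): name is "scene" or "top" or "wrist"; returns a dict with "image" (480x640x3 uint8, red, green, blue), "fx", "fy", "cx", "cy" (pixels), "eye" and "attitude" of the camera in the world. Camera axes: x right, y down, z forward; pixel columns grow to the right and rows downward; lengths in mm; the calibration is good to about 2 mm. A picture is of the moment at which its call begins. There is no depth.
- r.sign_off(): hands the job in, once; it reports no verdict.
The state is a dict: "t": time; "qpos": joint angles; "joint_vel": joint speeds; "tau": joint torques, N m; "tool_pos": TCP position; "tool_rot": TCP orientation; "ft_force": force on the tool from outside, world axes, zero at the start; "wrist_torque": the same for the moment, N m; "width": finger opening in mm.
Only numpy, scipy, OpenCV 4.12 (cv2) and the standard library are available. Lean on these libraries where they do the work, as an engineer would, in place of code of your own. Each camera call takes 0.05 s, during which the arm holds its last target.

## Working session

There is one attempt and no reset: what is moved stays moved. The work goes in short steps, Python scripts to look and compute and a shell command to move; the robot and the scene stay as the last step left them, time stands still between calls to the robot, and variables do not carry over. Pictures are saved under pics/ and viewed, and the job is handed in when it is done.

```bash
mkdir -p pics; cat > h.py <<'E'
import numpy as np, cv2
from station import r
def snap(n,f):
    c=r.read_camera(n); np.savez('pics/'+f+'.npz',**c)
    cv2.imwrite('pics/'+f+'.png',c['image'][:,:,::-1]); return c
def load(f): return dict(np.load('pics/'+f+'.npz'))
def ray(c,u,v,z):
    R=np.array(c['attitude']);e=np.array(c['eye'])
    d=R@np.array([(u-c['cx'])/c['fx'],(v-c['cy'])/c['fy'],1.]); s=(z-e[2])/d[2]; return e+s*d
def proj(c,p):
    q=np.array(c['attitude']).T@(np.array(p,float)-np.array(c['eye'])); return q[0]/q[2]*c['fx']+c['cx'],q[1]/q[2]*c['fy']+c['cy']
E
python3 - <<'E'
from h import *
np.set_printoptions(precision=3,suppress=True)
for n in('scene','top','wrist'):
    c=snap(n,n+'0'); print(n,c['fx'],c['cx'],c['cy'],c['eye'],np.array(c['attitude']))
s=r.sense(); print(s)
E
```

```text
scene 559.7486285285386 323.1552730864053 234.91845805475458 [1139.374  641.24   837.219] [[-0.763  0.404 -0.504]
 [ 0.646  0.501 -0.577]
 [ 0.019 -0.766 -0.643]]
top 594.4080431026256 318.4251719728593 243.30205873541271 [ 471.635  -23.662 1676.068] [[ 0.02  -0.999  0.047]
 [-1.    -0.021 -0.016]
 [ 0.017 -0.047 -0.999]]
wrist 415.5381201743043 312.64367996628266 241.8199035690907 [ 96.963 620.68  384.779] [[ 0.261  0.935  0.238]
 [ 0.965 -0.253 -0.065]
 [-0.001  0.247 -0.969]]
{'t': 0.15, 'qpos': array([-1.375,  0.412, -0.013,  1.597,  0.006,  1.134, -0.082]), 'joint_vel': array([ 0.001, -0.   , -0.001, -0.001,  0.   ,  0.001, -0.   ]), 'tau': array([  0.001, -58.834,   0.642, -29.129,  -0.054,   0.016,   0.   ]), 'tool_pos': array([162.891, 603.042, 240.719]), 'tool_rot': array([[-0.965,  0.261, -0.   ],
       [ 0.261,  0.965, -0.001],
       [-0.   , -0.001, -1.   ]]), 'ft_force': array([1.06 , 0.57 , 0.755]), 'wrist_torque': array([ 0.038, -0.001, -0.028]), 'width': 87.40890713851887}
```

View pics/scene0.png

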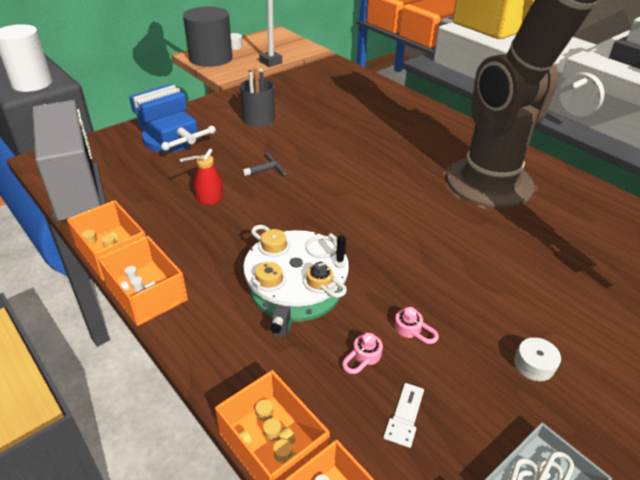

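View pics/top0.png

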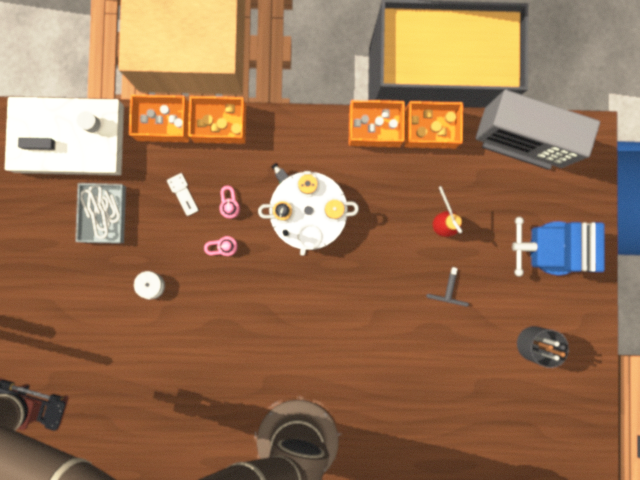

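```bash
python3 - <<'E'
from h import *
c=load('top0'); im=c['image'][150:275,240:380,::-1]
cv2.imwrite('pics/top0c.png',cv2.resize(im,None,fx=4.5,fy=4.5,interpolation=cv2.INTER_CUBIC))
c=load('scene0'); im=c['image'][210:350,220:370,::-1]
cv2.imwrite('pics/scene0c.png',cv2.resize(im,None,fx=4.2,fy=4.2,interpolation=cv2.INTER_CUBIC))
E
```

```text
(no output)
```

View pics/top0c.png

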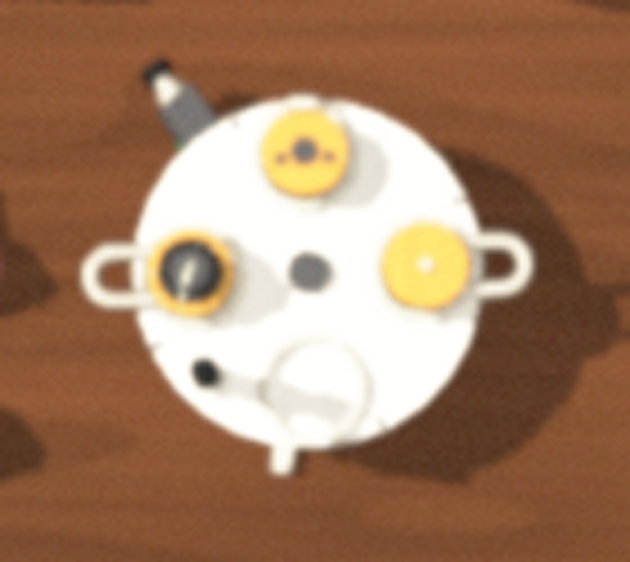

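View pics/scene0c.png

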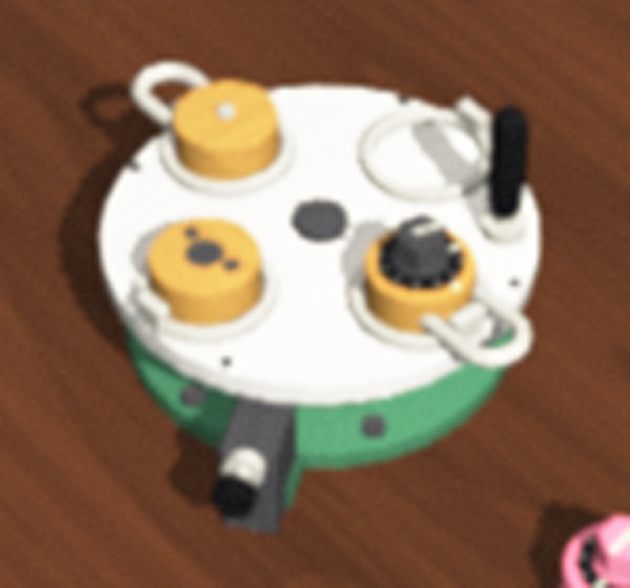

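```bash
python3 - <<'E'
from h import *
np.set_printoptions(precision=1,suppress=True)
c=load('top0'); p=lambda u,v:(240+u/4.5-.4,150+v/4.5-.4)
hub=ray(c,*p(310,272),66);print('hub',hub)
pad=ray(c,*p(191,270),94); knob=ray(c,*p(191,270),111); hb=ray(c,*p(427,265),92);bl=ray(c,*p(305,153),92);h=ray(c,*p(206,374),141)
blk=ray(c,*p(281,465),10);blk2=ray(c,*p(281,465),50); pl=ray(c,*p(155,68),40)
for n,q in dict(pad=pad,knob=knob,hb=hb,bl=bl,h=h,blk=blk,blk2=blk2,pl=pl).items():
    d=q-hub; print(n,q,np.hypot(d[0],d[1]),np.degrees(np.arctan2(d[1],d[0])))
c2=load('scene0'); q=lambda u,v:(220+u/4.2-.4,210+v/4.2-.4)
print('hub sc',ray(c2,*q(320,220),66),'handle top',ray(c2,*q(510,112),141),'pad top',ray(c2,*q(420,262),94),'blank',ray(c2,*q(205,250),92),'hb',ray(c2,*q(227,110),92))
E
```

```text
hub [637.1 -20.1  66. ]
pad [633.9  50.4  94. ] 70.59478321921198 92.62345763091047
knob [632.1  49.6 111. ] 69.90185916486027 94.08077174730347
hb [640.1 -89.6  92. ] 69.60431410790356 -87.50571010870581
bl [705.5 -15.7  92. ] 68.52052565727999 3.689404573253405
h [569.3  38.2 141. ] 89.45502787739197 139.30233416752083
blk [521.8  -4.4  10. ] 116.33112301120381 172.26718832220803
blk2 [520.6  -4.9  50. ] 117.46444417473501 172.5693436310176
pl [763.7  78.   40. ] 160.105437504353 37.764981744871854
hub sc [632.8 -20.1  66. ] handle top [569.2  41.8 141. ] pad top [633.2  54.8  94. ] blank [703.2 -15.   92. ] hb [636.3 -88.9  92. ]
```

```bash
python3 -m jog '[{"x":-0.54,"y":-0.438,"claw":0.1},{"x":-0.54,"y":-0.438,"claw":0.1},{"x":-0.54,"y":-0.438,"claw":0.1},{"x":-0.54,"y":-0.438,"claw":0.1},{"x":-0.54,"y":-0.438,"claw":0.1},{"x":-0.54,"y":-0.438,"claw":0.1},{"x":-0.54,"y":-0.438,"claw":0.1},{"x":-0.54,"y":-0.438,"claw":0.1},{"x":-0.54,"y":-0.438,"claw":0.1},{"x":-0.54,"y":-0.438,"claw":0.1},{"x":-0.54,"y":-0.438,"claw":0.1},{"x":-0.54,"y":-0.438,"claw":0.1},{"x":-0.54,"y":-0.438,"claw":0.1},{"x":-0.54,"y":-0.438,"claw":0.1},{"x":-0.54,"y":-0.438,"claw":0.1},{"x":-0.54,"y":-0.438,"claw":0.1}]' 20
python3 - <<'E'
from h import *
np.set_printoptions(precision=3,suppress=True)
snap('wrist','w1'); s=r.sense();print(s['t'],s['qpos'],s['tool_pos'],s['tool_rot'],s['ft_force'],s['width'])
E
```

```text
0.2 [-1.375  0.412 -0.013  1.597  0.006  1.134 -0.082] [162.88  603.1   240.807] [[-0.965  0.261 -0.   ]
 [ 0.261  0.965 -0.001]
 [-0.    -0.001 -1.   ]] [-0.187  0.68  -0.662] 87.94902418670799$[0]: bad value
```

View pics/w1.png

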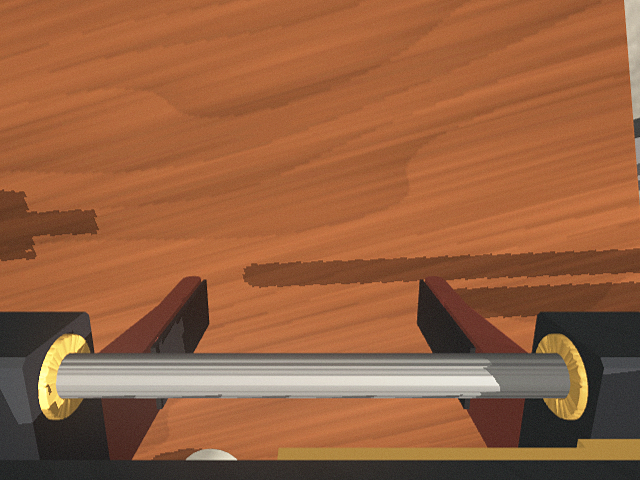

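```bash
python3 -m jog '[{"x":-0.05,"y":-0.04,"z":0,"spin":0,"claw":0.1}]' 20
```

```text
t: 0.3
tool_pos: [187.4, 566.5, 240.3]
tool_rot: [[-0.968, 0.252, -0.003], [0.252, 0.968, 0.002], [0.003, 0.001, -1.0]]
ft_force: [0.6, 0.1, 0.8]
width: 82.8
```

```bash
python3 -m jog '[{"x":-0.49,"y":-0.398,"z":0,"spin":0,"claw":0.1},{"x":-0.49,"y":-0.398,"z":0,"spin":0,"claw":0.1},{"x":-0.49,"y":-0.398,"z":0,"spin":0,"claw":0.1},{"x":-0.49,"y":-0.398,"z":0,"spin":0,"claw":0.1},{"x":-0.49,"y":-0.398,"z":0,"spin":0,"claw":0.1},{"x":-0.49,"y":-0.398,"z":0,"spin":0,"claw":0.1},{"x":-0.49,"y":-0.398,"z":0,"spin":0,"claw":0.1},{"x":-0.49,"y":-0.398,"z":0,"spin":0,"claw":0.1},{"x":-0.49,"y":-0.398,"z":0,"spin":0,"claw":0.1},{"x":-0.49,"y":-0.398,"z":0,"spin":0,"claw":0.1},{"x":-0.49,"y":-0.398,"z":0,"spin":0,"claw":0.1},{"x":-0.49,"y":-0.398,"z":0,"spin":0,"claw":0.1},{"x":-0.49,"y":-0.398,"z":0,"spin":0,"claw":0.1},{"x":-0.49,"y":-0.398,"z":0,"spin":0,"claw":0.1},{"x":-0.49,"y":-0.398,"z":0,"spin":0,"claw":0.1}]' 20
```

```text
t: 1.8
tool_pos: [561.6, 50.7, 240.9]
tool_rot: [[-0.965, 0.262, -0.001], [0.262, 0.965, 0.0], [0.001, -0.0, -1.0]]
ft_force: [-0.7, -0.4, -0.7]
width: 48.3
```

```bash
cat >> h.py <<'E'
def st():
    np.set_printoptions(precision=3,suppress=True)
    s=r.sense(); print('t %.2f'%s['t'],'q7 %.2f'%s['qpos'][6],'p',s['tool_pos'],'y',s['tool_rot'][:,1],'ang %.1f'%np.degrees(np.arctan2(s['tool_rot'][1,1],s['tool_rot'][0,1])),'f',s['ft_force'],'w %.1f'%s['width']); return s
def delta(tx,ty,tz,s=None):
    s=s or r.sense(); d=np.array([tx,ty,tz])-s['tool_pos']; print('tool shift m',(np.array(s['tool_rot']).T@d)/1000)
E
python3 - <<'E'
from h import *
c=snap('wrist','w2'); s=st(); print(s['qpos']); delta(570,39,127)
for p in([570,39,141],[570,39,121],[567,-11,66],[632,50,111]): print(p,proj(c,p))
E
```

```text
t 1.85 q7 1.25 p [561.261  51.891 241.   ] y [0.26  0.966 0.   ] ang 74.9 f [-0.53  -0.268  0.301] w 48.4
[-0.453  0.313  0.35   1.767 -0.12   1.083  1.245]
tool shift m [-0.012 -0.01   0.114]
[570, 39, 141] (np.float64(298.2159275407591), np.float64(268.9168939512246))
[570, 39, 121] (np.float64(299.22297998038306), np.float64(259.5813009923107))
[567, -11, 66] (np.float64(239.97504052542843), np.float64(252.04091126235852))
[632, 50, 111] (np.float64(337.6233422916359), np.float64(331.372618897886))
```

View pics/w2.png

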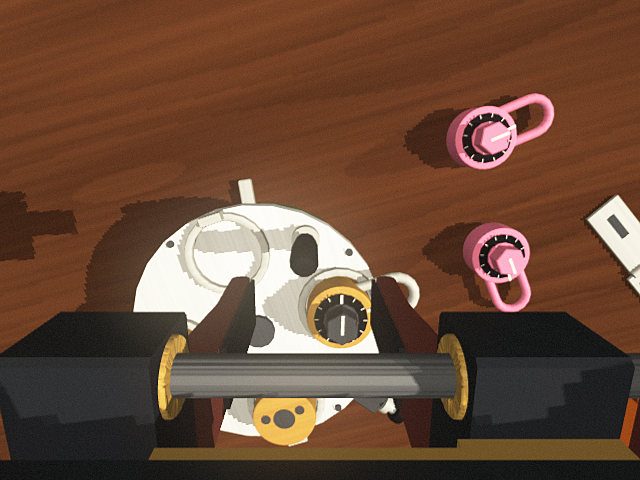

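```bash
python3 -m jog '[{"x":-0.012,"y":-0.007,"z":0,"spin":0,"claw":0.1},{"x":-0.012,"y":-0.007,"z":0.03,"spin":0,"claw":0.1},{"x":-0.012,"y":-0.007,"z":0.06,"spin":0,"claw":0.1},{"x":-0.012,"y":-0.007,"z":0.09,"spin":0,"claw":0.1},{"x":-0.012,"y":-0.007,"z":0.114,"spin":0,"claw":0.1},{"x":-0.012,"y":-0.007,"z":0.114,"spin":0,"claw":0.1}]' 20
python3 - <<'E'
from h import *
c=snap('wrist','w3'); st()
E
```

```text
t: 2.45
tool_pos: [569.7, 41.7, 124.5]
tool_rot: [[-0.966, 0.259, -0.005], [0.259, 0.966, -0.001], [0.005, -0.002, -1.0]]
ft_force: [-0.6, -0.1, 0.5]
width: 48.4
t 2.50 q7 1.32 p [570.808  41.614 126.401] y [ 0.259  0.966 -0.001] ang 75.0 f [ 0.582 -0.75  -0.059] w 48.0
```

View pics/w3.png

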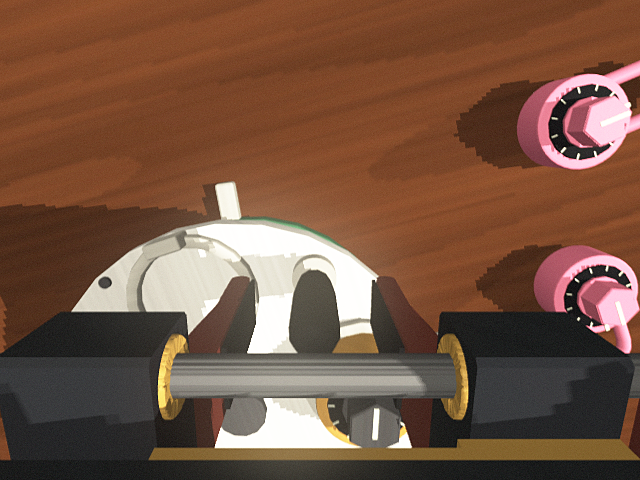

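```bash
python3 -m jog '[{"x":0,"y":0,"z":0,"spin":0,"claw":-1},{"x":0,"y":0,"z":0,"spin":0,"claw":-1},{"x":0,"y":0,"z":0,"spin":0,"claw":-1},{"x":0,"y":0,"z":0,"spin":0,"claw":-1},{"x":0,"y":0,"z":0,"spin":0,"claw":-1}]' 20
python3 - <<'E'
from h import *
st()
A=np.array([635.5,-20.]);
s=r.sense(); R=np.array(s['tool_rot']); p=s['tool_pos'][:2]
print(np.linalg.norm(p-A),np.degrees(np.arctan2(*(p-A)[::-1])))
a0=np.radians(138.2)
P0=A+88*np.array([np.cos(a0),np.sin(a0)])
for d in range(8,89,8):
    a=a0+np.radians(d); q=A+88*np.array([np.cos(a),np.sin(a)])-P0
    print(d,np.append(q,0)@R)
E
```

```text
t: 3.0
tool_pos: [572.1, 41.6, 128.2]
tool_rot: [[-0.965, 0.261, 0.002], [0.261, 0.965, 0.001], [-0.001, 0.001, -1.0]]
ft_force: [-0.4, 1.0, 4.9]
width: 18.0
t 3.00 q7 1.32 p [572.121  41.573 128.213] y [0.261 0.965 0.001] ang 74.9 f [-0.449  1.039  4.863] w 18.0
88.36345214248104 135.82772762105208
8 [  4.738 -11.326  -0.019]
16 [  7.853 -23.202  -0.037]
24 [  9.285 -35.395  -0.054]
32 [  9.006 -47.669  -0.068]
40 [  7.022 -59.785  -0.079]
48 [  3.371 -71.506  -0.088]
56 [ -1.876 -82.606  -0.094]
64 [ -8.617 -92.867  -0.098]
72 [ -16.72  -102.09    -0.098]
80 [ -26.028 -110.096   -0.095]
88 [ -36.359 -116.728   -0.09 ]
```

```bash
python3 - <<'E'
from h import *
R=np.array(r.sense()['tool_rot']);A=np.array([634.5,-20.])
a0=np.radians(135.4);P0=A+88*np.array([np.cos(a0),np.sin(a0)])
for d in range(5,86,5):
    a=a0+np.radians(d); q=A+88*np.array([np.cos(a),np.sin(a)])-P0
    print(d,np.append(q,0)@R)
E
```

```text
5 [ 3.48515066 -6.84032775 -0.01253347]
10 [  6.36086506 -13.95837783  -0.02460283]
15 [  8.60525727 -21.29997759  -0.03611622]
20 [ 10.20124611 -28.80925302  -0.04698602]
25 [ 11.13668514 -36.42905399  -0.05712949]
30 [ 11.4044551  -44.10138923  -0.06646946]
35 [ 11.00251812 -51.76786762  -0.07493482]
40 [  9.93393316 -59.37014264  -0.08246115]
45 [  8.2068328  -66.85035639  -0.08899118]
50 [  5.83436132 -74.15157991  -0.09447521]
55 [  2.83457467 -81.2182465   -0.09887149]
60 [ -0.76969697 -87.99657455  -0.10214658]
65 [ -4.95102292 -94.43497689  -0.10427554]
70 [  -9.67758076 -100.4844534    -0.10524218]
75 [-1.49133985e+01 -1.06098964e+02 -1.05039129e-01]
80 [-2.06186285e+01 -1.11235779e+02 -1.03667943e-01]
85 [-2.67498504e+01 -1.15855803e+02 -1.01139055e-01]
```

```bash
python3 -m jog '[{"x":0.0035,"y":-0.0068,"z":0,"spin":0,"claw":-1},{"x":0.0064,"y":-0.014,"z":0,"spin":0,"claw":-1},{"x":0.0086,"y":-0.0213,"z":0,"spin":0,"claw":-1},{"x":0.0102,"y":-0.0288,"z":0,"spin":0,"claw":-1},{"x":0.0111,"y":-0.0364,"z":0,"spin":0,"claw":-1},{"x":0.0114,"y":-0.0441,"z":0,"spin":0,"claw":-1},{"x":0.011,"y":-0.0518,"z":0,"spin":0,"claw":-1},{"x":0.0099,"y":-0.0594,"z":0,"spin":0,"claw":-1},{"x":0.0082,"y":-0.0669,"z":0,"spin":0,"claw":-1},{"x":0.0058,"y":-0.0742,"z":0,"spin":0,"claw":-1},{"x":0.0058,"y":-0.0742,"z":0,"spin":0,"claw":-1}]' 20
python3 - <<'E'
from h import *
st(); snap('top','t4')
E
```

```text
t: 4.1
tool_pos: [549.9, -30.1, 128.3]
tool_rot: [[-0.965, 0.262, 0.007], [0.262, 0.965, -0.001], [-0.007, 0.001, -1.0]]
ft_force: [12.0, -0.3, -3.8]
width: 18.4
t 4.10 q7 1.45 p [549.911 -30.137 128.293] y [0.262 0.965 0.001] ang 74.8 f [12.003 -0.298 -3.785] w 18.4
```

```bash
python3 - <<'E'
from h import *
R=np.array(r.sense()['tool_rot']);A=np.array([637,-18.]);P0=np.array([549.9,-30.1])
for d in (5,10,15,20,23,26,30,33):
    a=np.radians(188+d); q=A+88*np.array([np.cos(a),np.sin(a)])-P0+[1.5,0]
    print(d,np.append(q,0)@R)
c=load('t4'); cv2.imwrite('pics/t4c.png',cv2.resize(c['image'][140:290,230:390,::-1],None,fx=4,fy=4,interpolation=cv2.INTER_CUBIC))
E
```

```text
5 [-4.76923526 -6.68062759  0.02832638]
10 [ -8.68471437 -13.28403964   0.05043325]
15 [-13.16080124 -19.52106246   0.07705236]
20 [-18.16343013 -25.34422857   0.10798112]
23 [-21.4020675  -28.62089949   0.1285104 ]
26 [-24.80774827 -31.72357943   0.15045074]
30 [-29.59230438 -35.57520635   0.18179504]
33 [-33.35070805 -38.2397031    0.20678762]
```

View pics/t4c.png

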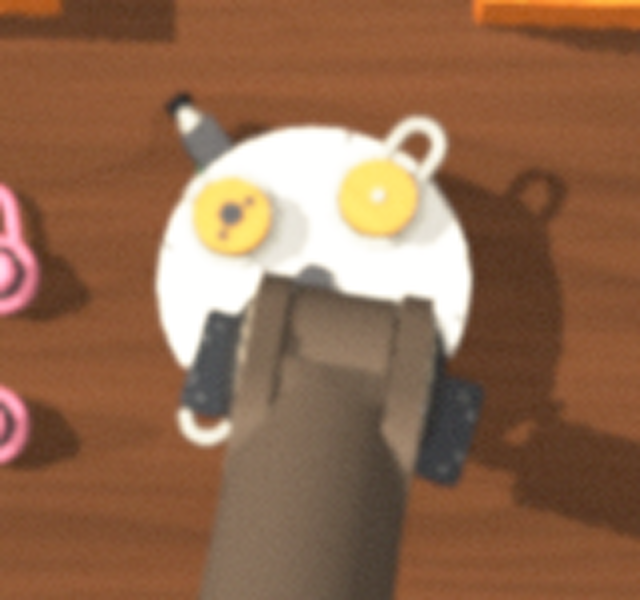

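```bash
python3 - <<'E'
from h import *
c=load('t4'); 
p=lambda u,v:(230+u/4-.4,140+v/4-.4)
b=ray(c,*p(232,216),92);h=ray(c,*p(379,199),92);m=(b+h)/2;d=b-h
# 99mm apart; table +y -> +x dir
print(b,h,np.linalg.norm(d),np.degrees(np.arctan2(d[1],d[0])),'center',m+ (np.array([d[1],-d[0],0])/2)*np.array([-1,-1,0]))
E
python3 -m jog '[{"x":-0.0048,"y":-0.0067,"z":0,"spin":0,"claw":-1},{"x":-0.0087,"y":-0.0133,"z":0,"spin":0,"claw":-1},{"x":-0.0132,"y":-0.0195,"z":0,"spin":0,"claw":-1},{"x":-0.0182,"y":-0.0253,"z":0,"spin":0,"claw":-1},{"x":-0.0214,"y":-0.0286,"z":0,"spin":0,"claw":-1},{"x":-0.0248,"y":-0.0317,"z":0,"spin":0,"claw":-1},{"x":-0.0248,"y":-0.0317,"z":0,"spin":0,"claw":-1}]' 20
python3 - <<'E'
from h import *
st(); c=snap('top','t5')
cv2.imwrite('pics/t5c.png',cv2.resize(c['image'][140:290,230:390,::-1],None,fx=4,fy=4,interpolation=cv2.INTER_CUBIC))
E
```

```text
[677.35623519  36.66128364  92.        ] [690.99946744 -61.47358259  92.        ] 99.07870485828343 97.91483216367249 center [635.1104182 -19.2277656  92.       ]
t: 4.85
tool_pos: [564.1, -66.3, 128.2]
tool_rot: [[-0.965, 0.261, 0.004], [0.261, 0.965, 0.0], [-0.004, 0.001, -1.0]]
ft_force: [7.2, 0.3, 1.8]
width: 18.4
t 4.85 q7 1.52 p [564.121 -66.279 128.226] y [0.261 0.965 0.001] ang 74.9 f [7.21  0.338 1.751] w 18.4
```

View pics/t5c.png

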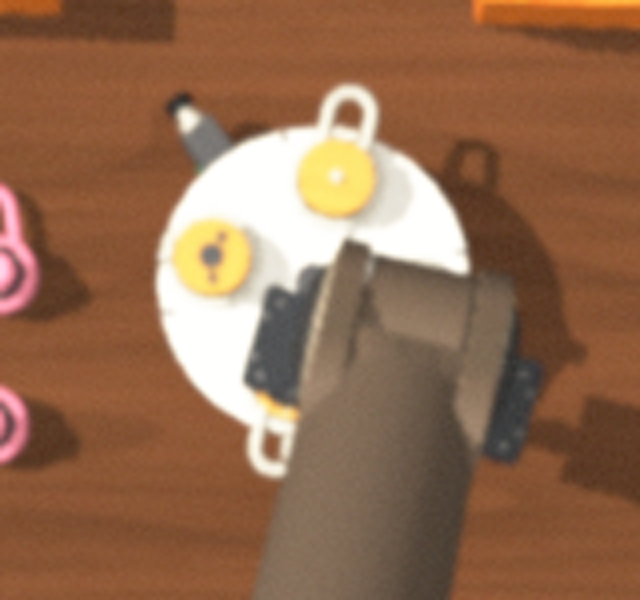

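```bash
python3 - <<'E'
from h import *
c=load('t5'); 
p=lambda u,v:(230+u/4-.4,140+v/4-.4)
b=ray(c,*p(212,257),92);h=ray(c,*p(337,178),92);d=b-h
print(b,h,np.linalg.norm(d),np.degrees(np.arctan2(d[1],d[0])))
R=np.array(r.sense()['tool_rot']);A=np.array([637,-18.]);P0=np.array([564.1,-66.3]);a0=np.arctan2(*(P0-A)[::-1]);print(np.degrees(a0))
for d in (1,2,3,4,5,6):
    a=a0+np.radians(d); q=88*np.array([np.cos(a)-np.cos(a0),np.sin(a)-np.sin(a0)])
    print(d,np.append(q,0)@R)
E
```

```text
[649.52142909  49.39516575  92.        ] [704.51090085 -33.05005565  92.        ] 99.10124387617127 123.70257049490183
-146.4734784984831
1 [-1.16189467 -1.00442957  0.00440778]
2 [-2.34114184 -1.98842817  0.00891058]
3 [-3.53738231 -2.95169606  0.01350702]
4 [-4.75025169 -3.89393983  0.01819571]
5 [-5.97938052 -4.81487245  0.02297521]
6 [-7.2243944  -5.7142134   0.02784407]
```

```bash
python3 -m jog '[{"x":-0.0023,"y":-0.002,"z":0,"spin":0,"claw":-1},{"x":-0.0047,"y":-0.0039,"z":0,"spin":0,"claw":-1},{"x":-0.0047,"y":-0.0039,"z":0,"spin":0,"claw":-1}]' 5
python3 -m jog '[{"x":0,"y":0,"z":0,"spin":0,"claw":-0.4},{"x":0,"y":0,"z":0,"spin":0,"claw":-0.2},{"x":0,"y":0,"z":0,"spin":0,"claw":0},{"x":0,"y":0,"z":0,"spin":0,"claw":0}]' 20
python3 - <<'E'
from h import *
st(); c=snap('top','t6')
cv2.imwrite('pics/t6c.png',cv2.resize(c['image'][140:290,230:390,::-1],None,fx=4,fy=4,interpolation=cv2.INTER_CUBIC))
snap('wrist','w6')
E
```

```text
t: 5.2
tool_pos: [566.7, -70.7, 128.1]
tool_rot: [[-0.965, 0.261, 0.002], [0.261, 0.965, 0.001], [-0.002, 0.001, -1.0]]
ft_force: [4.2, 3.1, 4.9]
width: 18.7
t: 5.6
tool_pos: [565.2, -71.3, 126.9]
tool_rot: [[-0.965, 0.261, -0.001], [0.261, 0.965, -0.0], [0.001, -0.0, -1.0]]
ft_force: [-0.0, -0.8, -0.2]
width: 43.3
t 5.60 q7 1.53 p [565.158 -71.328 126.949] y [ 0.261  0.965 -0.   ] ang 74.9 f [-0.021 -0.85  -0.192] w 43.3
```

View pics/t6c.png

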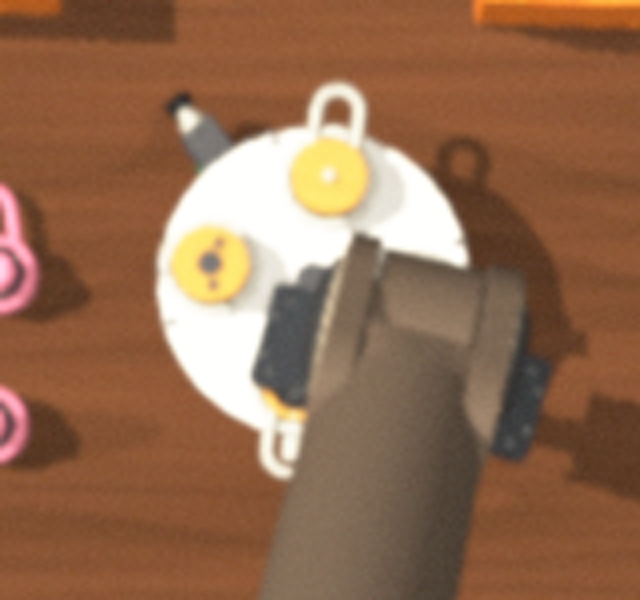

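View pics/w6.png

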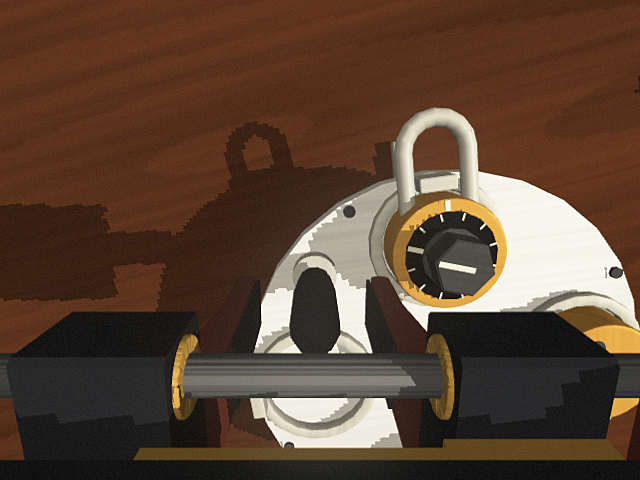

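```bash
python3 - <<'E'
from h import *
c=load('t6'); 
p=lambda u,v:(230+u/4-.4,140+v/4-.4)
b=ray(c,*p(211,265),92);h=ray(c,*p(330,177),92);d=b-h
print(b,h,np.linalg.norm(d),'yaw',np.degrees(np.arctan2(d[1],d[0]))-135)
w=load('w6')
print('bow tip',ray(w,437,113,79),'shackle rootmid',ray(w,437,200,79),'knob top',ray(w,467,265,111), 'block',ray(w,384,155,10))
for y in(-11,-9.5,-8,-6,-4):
    a=np.radians(180+y); A=np.array([636.5,-18.5])
    f=lambda rr,z:np.round(proj(w,[*(A+rr*np.array([np.cos(a),np.sin(a)])),z]),0)
    print(y,'knob',f(70,111),'bow end',f(135,79),'bodytop',f(70,92),'front116',f(116,10))
im=w['image'][80:330,340:620,::-1]
cv2.imwrite('pics/w6c.png',cv2.resize(im,None,fx=2.8,fy=2.8,interpolation=cv2.INTER_CUBIC))
E
```

```text
[644.1390215   49.93940957  92.        ] [705.078591   -28.34697387  92.        ] 99.2088149458253 yaw -7.102149728205333
bow tip [504.26905283   2.03569642  79.        ] shackle rootmid [542.40342945  -5.33208564  79.        ] knob top [564.41689421  -6.71524779 111.        ] block [521.80931535 -14.18137901  10.        ]
-11 knob [472. 272.] bow end [449. 109.] bodytop [457. 258.] front116 [413. 149.]
-9.5 knob [468. 272.] bow end [440. 110.] bodytop [452. 259.] front116 [408. 149.]
-8 knob [463. 273.] bow end [432. 111.] bodytop [448. 259.] front116 [403. 150.]
-6 knob [457. 273.] bow end [422. 112.] bodytop [443. 260.] front116 [396. 151.]
-4 knob [451. 274.] bow end [411. 114.] bodytop [438. 261.] front116 [390. 152.]
```

View pics/w6c.png

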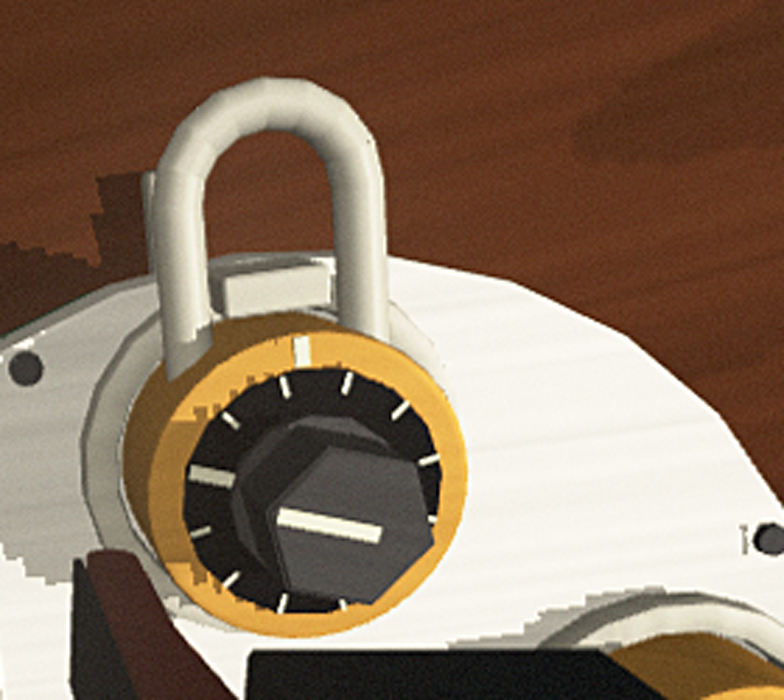

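```bash
cat >> h.py <<'E'
def rect(c,cx,cy,z,half,n,f):
    # world plane z patch; up in picture = world -x, right = world +y  (true view from above turned 180)
    w=[[cx-half,cy-half],[cx-half,cy+half],[cx+half,cy+half],[cx+half,cy-half]]
    src=np.float32([proj(c,[*q,z]) for q in w]); dst=np.float32([[0,0],[n,0],[n,n],[0,n]])
    cv2.imwrite('pics/'+f,cv2.warpPerspective(c['image'],cv2.getPerspectiveTransform(src,dst),(n,n))[:,:,::-1])
E
python3 - <<'E'
from h import *
w=load('w6'); rect(w,567,-9,94,40,600,'w6r.png')
E
```

```text
(no output)
```

View pics/w6r.png

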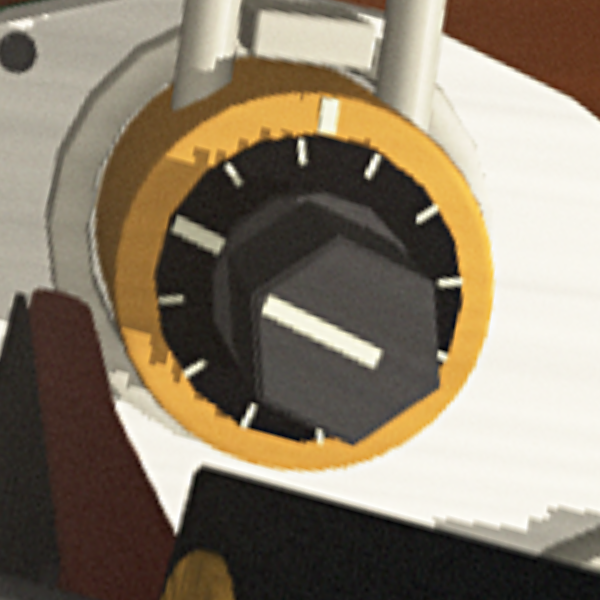

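```bash
python3 -m jog '[{"x":0,"y":0,"z":-0.03,"spin":0,"claw":0},{"x":0,"y":0,"z":-0.06,"spin":0,"claw":0},{"x":0,"y":0,"z":-0.07,"spin":-0.14,"claw":-0.1},{"x":0.005,"y":0.02,"z":-0.07,"spin":-0.28,"claw":-0.1},{"x":0.01,"y":0.04,"z":-0.07,"spin":-0.42,"claw":-0.1},{"x":0.0156,"y":0.0608,"z":-0.07,"spin":-0.56,"claw":-0.1},{"x":0.0156,"y":0.0608,"z":-0.07,"spin":-0.7,"claw":-0.1},{"x":0.0156,"y":0.0608,"z":-0.07,"spin":-0.84,"claw":-0.1},{"x":0.0156,"y":0.0608,"z":-0.07,"spin":-0.98,"claw":-0.1},{"x":0.0156,"y":0.0608,"z":-0.07,"spin":-1.12,"claw":-0.1},{"x":0.0156,"y":0.0608,"z":-0.07,"spin":-1.26,"claw":-0.1},{"x":0.0156,"y":0.0608,"z":-0.07,"spin":-1.368,"claw":-0.1},{"x":0.0156,"y":0.0608,"z":-0.07,"spin":-1.368,"claw":-0.1},{"x":0.0156,"y":0.0608,"z":-0.07,"spin":-1.368,"claw":-0.1}]' 20
python3 - <<'E'
from h import *
st(); c=snap('wrist','w7'); rect(c,567,-9,94,40,600,'w7r.png'); print(proj(c,[566,-8.5,111]),proj(c,[566,-8.5,94]))
E
```

```text
t: 7.1
tool_pos: [566.5, -8.4, 197.3]
tool_rot: [[-0.453, -0.892, -0.0], [-0.892, 0.453, 0.0], [0.0, 0.0, -1.0]]
ft_force: [-0.2, -0.9, -0.2]
width: 39.3
t 7.10 q7 2.63 p [566.508  -8.437 197.259] y [-0.892  0.453  0.   ] ang 153.1 f [-0.194 -0.942 -0.22 ] w 39.3
(np.float64(311.5818450273902), np.float64(256.11744339035687)) (np.float64(311.6498621242635), np.float64(248.38595589826437))
```

View pics/w7.png

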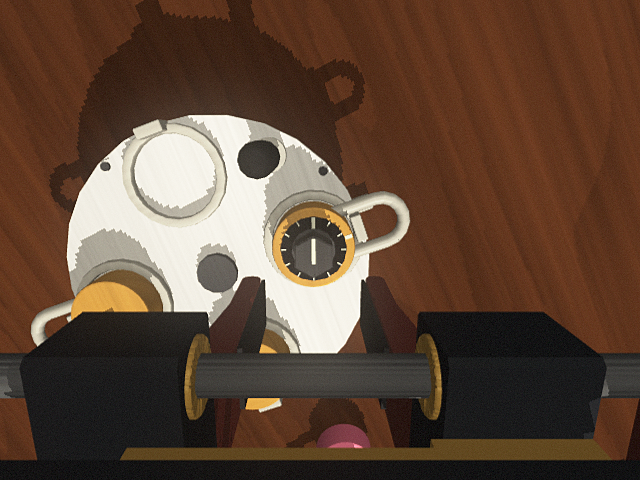

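View pics/w7r.png

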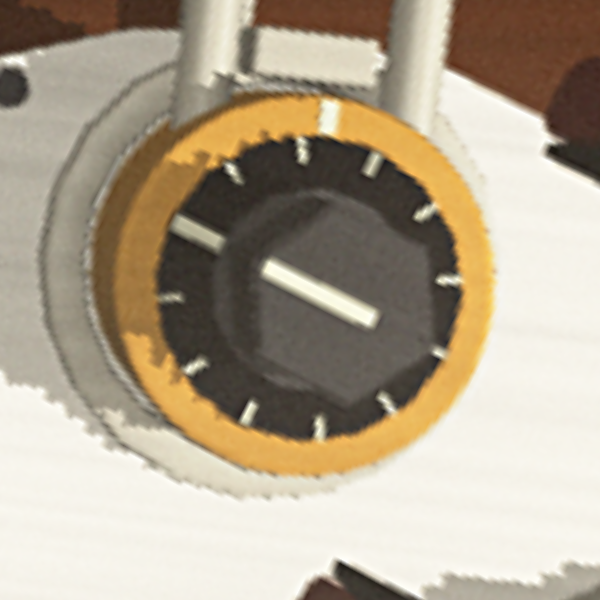

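```bash
python3 -m jog '[{"x":0,"y":0.001,"z":0.03,"spin":0,"claw":-0.1},{"x":0,"y":0.001,"z":0.06,"spin":0,"claw":-0.1},{"x":0,"y":0.001,"z":0.075,"spin":0,"claw":-0.1},{"x":0,"y":0.001,"z":0.081,"spin":0,"claw":-0.1},{"x":0,"y":0.001,"z":0.081,"spin":0,"claw":-0.1},{"x":0,"y":0.001,"z":0.081,"spin":0,"claw":-1},{"x":0,"y":0.001,"z":0.081,"spin":0,"claw":-1},{"x":0,"y":0.001,"z":0.081,"spin":0,"claw":-1},{"x":0,"y":0.001,"z":0.081,"spin":0,"claw":-1},{"x":0,"y":0.001,"z":0.081,"spin":0,"claw":-1}]' 25
python3 - <<'E'
from h import *
st(); c=snap('wrist','w8')
E
```

```text
t: 8.15
tool_pos: [566.5, -7.8, 117.3]
tool_rot: [[-0.45, -0.893, 0.002], [-0.893, 0.45, 0.0], [-0.001, -0.002, -1.0]]
ft_force: [-0.1, -0.0, 5.9]
width: 21.5
t 8.15 q7 2.63 p [566.456  -7.809 117.3  ] y [-0.893  0.45  -0.002] ang 153.3 f [-0.053 -0.03   5.938] w 21.5
```

View pics/w8.png

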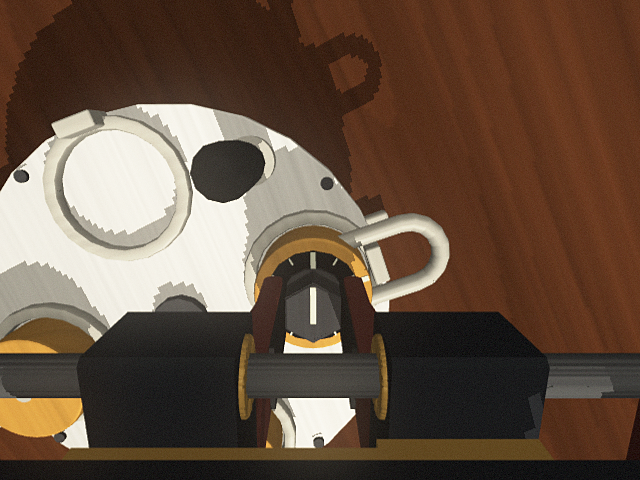

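```bash
python3 -m jog '[{"x":0,"y":0,"z":0,"spin":0.1,"claw":-1},{"x":0,"y":0,"z":0,"spin":0.2,"claw":-1},{"x":0,"y":0,"z":0,"spin":0.3,"claw":-1},{"x":0,"y":0,"z":0,"spin":0.4,"claw":-1},{"x":0,"y":0,"z":0,"spin":0.5,"claw":-1},{"x":0,"y":0,"z":0,"spin":0.6,"claw":-1},{"x":0,"y":0,"z":0,"spin":0.7,"claw":-1},{"x":0,"y":0,"z":0,"spin":0.8,"claw":-1},{"x":0,"y":0,"z":0,"spin":0.9,"claw":-1},{"x":0,"y":0,"z":0,"spin":1.0,"claw":-1},{"x":0,"y":0,"z":0,"spin":1.1,"claw":-1},{"x":0,"y":0,"z":0,"spin":1.18,"claw":-1},{"x":0,"y":0,"z":0,"spin":1.245,"claw":-1},{"x":0,"y":0,"z":0,"spin":1.245,"claw":-1},{"x":0,"y":0,"z":0,"spin":1.245,"claw":-1}]' 25
python3 - <<'E'
from h import *
s=st(); print(s['wrist_torque']); c=snap('wrist','w9')
E
```

```text
t: 9.7
tool_pos: [565.8, -9.1, 116.8]
tool_rot: [[-0.99, 0.14, 0.001], [0.14, 0.99, -0.001], [-0.001, -0.001, -1.0]]
ft_force: [0.2, -3.7, 5.0]
width: 23.7
t 9.70 q7 1.56 p [565.82   -9.074 116.817] y [ 0.14   0.99  -0.001] ang 81.9 f [ 0.21  -3.698  4.983] w 23.7
[-0.971  0.214 -0.017]
```

View pics/w9.png

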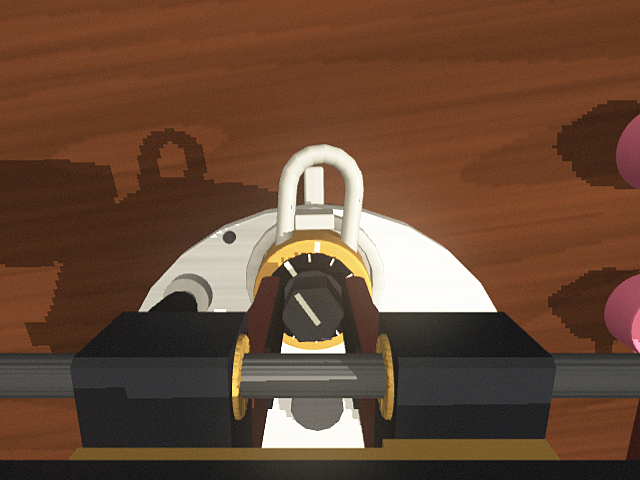

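```bash
python3 -m jog '[{"x":0,"y":0,"z":0,"spin":0,"claw":-0.3},{"x":0,"y":0,"z":0,"spin":0,"claw":-0.2},{"x":0,"y":0,"z":0,"spin":0,"claw":-0.1},{"x":0,"y":0,"z":0,"spin":0,"claw":-0.1}]' 60
python3 - <<'E'
from h import *
s=st(); c=snap('wrist','w10'); rect(c,567,-9,111,40,600,'w10r.png')
E
```

```text
t: 10.15
tool_pos: [565.6, -7.4, 116.2]
tool_rot: [[-0.99, 0.14, -0.0], [0.14, 0.99, 0.0], [0.0, 0.0, -1.0]]
ft_force: [0.1, 0.1, 0.1]
width: 39.1
t 10.15 q7 1.56 p [565.604  -7.438 116.169] y [0.14 0.99 0.  ] ang 82.0 f [0.111 0.063 0.067] w 39.1
```

View pics/w10r.png

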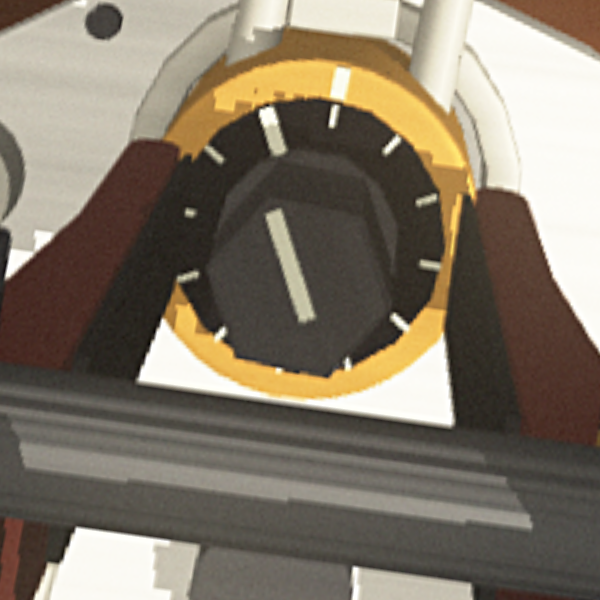

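```bash
python3 -m jog '[{"x":0,"y":0,"z":0,"spin":-0.14,"claw":-0.1},{"x":0,"y":0,"z":0,"spin":-0.28,"claw":-0.1},{"x":0,"y":0,"z":0,"spin":-0.42,"claw":-0.1},{"x":0,"y":0,"z":0,"spin":-0.5,"claw":-0.1},{"x":0,"y":0,"z":0,"spin":-0.5,"claw":-0.1},{"x":0,"y":0,"z":0,"spin":-0.5,"claw":-1},{"x":0,"y":0,"z":0,"spin":-0.5,"claw":-1},{"x":0,"y":0,"z":0,"spin":-0.5,"claw":-1},{"x":0,"y":0,"z":0,"spin":-0.5,"claw":-1},{"x":0,"y":0,"z":0,"spin":-0.5,"claw":-1}]' 60
python3 - <<'E'
from h import *
s=st(); print(s['wrist_torque']);c=snap('wrist','w11'); rect(c,567,-9,111,40,600,'w11r.png')
E
```

```text
t: 11.2
tool_pos: [566.1, -8.0, 116.5]
tool_rot: [[-0.936, -0.351, 0.001], [-0.351, 0.936, -0.0], [-0.001, -0.001, -1.0]]
ft_force: [2.3, -1.8, -0.7]
width: 21.5
t 11.20 q7 1.99 p [566.054  -7.957 116.455] y [-0.351  0.936 -0.001] ang 110.6 f [ 2.315 -1.81  -0.728] w 21.5
[-0.138 -0.364  0.051]
```

View pics/w11r.png

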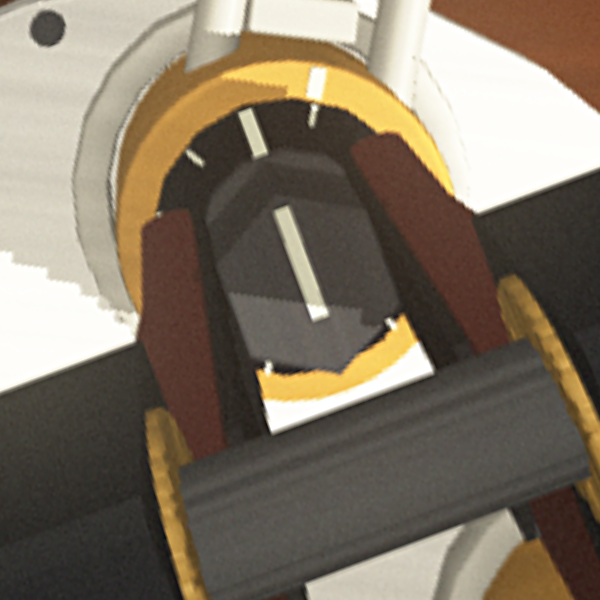

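```bash
python3 -m jog '[{"x":0,"y":0,"z":0,"spin":0.08,"claw":-1},{"x":0,"y":0,"z":0,"spin":0.16,"claw":-1},{"x":0,"y":0,"z":0,"spin":0.24,"claw":-1},{"x":0,"y":0,"z":0,"spin":0.32,"claw":-1},{"x":0,"y":0,"z":0,"spin":0.4,"claw":-1},{"x":0,"y":0,"z":0,"spin":0.46,"claw":-1},{"x":0,"y":0,"z":0,"spin":0.51,"claw":-1},{"x":0,"y":0,"z":0,"spin":0.51,"claw":-1},{"x":0,"y":0,"z":0,"spin":0.51,"claw":-1}]' 60
python3 - <<'E'
from h import *
s=st(); print(s['wrist_torque'])
E
python3 -m jog '[{"x":0,"y":0,"z":0,"spin":0,"claw":-0.3},{"x":0,"y":0,"z":0,"spin":0,"claw":-0.2},{"x":0,"y":0,"z":0,"spin":0,"claw":-0.1},{"x":0,"y":0,"z":0,"spin":0,"claw":-0.1}]' 60
python3 - <<'E'
from h import *
s=st(); c=snap('wrist','w12'); rect(c,567,-9,94,40,600,'w12r.png')
E
```

```text
t: 12.15
tool_pos: [565.7, -7.6, 116.4]
tool_rot: [[-0.989, 0.149, -0.0], [0.149, 0.989, 0.0], [0.0, 0.0, -1.0]]
ft_force: [-0.1, 0.5, 1.3]
width: 21.2
t 12.15 q7 1.55 p [565.657  -7.565 116.354] y [0.149 0.989 0.   ] ang 81.5 f [-0.055  0.546  1.31 ] w 21.2
[ 0.053 -0.104 -0.019]
t: 12.55
tool_pos: [565.6, -7.8, 116.3]
tool_rot: [[-0.989, 0.15, -0.0], [0.15, 0.989, 0.0], [0.0, 0.0, -1.0]]
ft_force: [0.3, -0.0, -0.0]
width: 39.5
t 12.55 q7 1.55 p [565.602  -7.817 116.264] y [0.15  0.989 0.   ] ang 81.4 f [ 0.277 -0.035 -0.018] w 39.5
```

View pics/w12r.png

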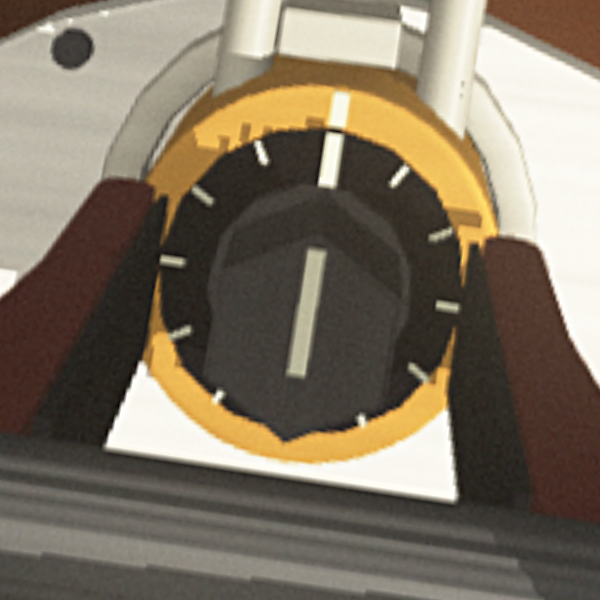

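```bash
python3 -m jog '[{"x":0,"y":0,"z":-0.03,"spin":0,"claw":0},{"x":0,"y":0,"z":-0.035,"spin":0,"claw":0.3},{"x":0.02,"y":0,"z":-0.035,"spin":0,"claw":0.48},{"x":0.039,"y":0,"z":-0.035,"spin":0,"claw":0.48},{"x":0.039,"y":0,"z":-0.01,"spin":0,"claw":0.48},{"x":0.039,"y":0,"z":0.01,"spin":0,"claw":0.3},{"x":0.039,"y":0,"z":0.01,"spin":0,"claw":0.3}]' 8
python3 - <<'E'
from h import *
s=st(); c=snap('wrist','w13'); cv2.imwrite('pics/w13c.png',c['image'][:,:,::-1])
S=np.array([565.6,-7.8]); d=np.array([-.989,.15])
for rr in (30,40,46,61): print(rr,proj(c,[*(S+rr*d),79]))
E
```

```text
t: 13.3
tool_pos: [525.4, -1.8, 104.2]
tool_rot: [[-0.989, 0.15, -0.004], [0.15, 0.989, -0.0], [0.004, -0.001, -1.0]]
ft_force: [0.0, 0.3, -0.4]
width: 57.5
t 13.30 q7 1.54 p [525.434  -1.811 104.177] y [ 0.15   0.989 -0.001] ang 81.4 f [ 0.035  0.264 -0.37 ] w 57.5
30 (np.float64(313.22400506380006), np.float64(320.3196675395124))
40 (np.float64(313.2253995957786), np.float64(299.1203476653311))
46 (np.float64(313.226254465908), np.float64(286.12482973981804))
61 (np.float64(313.2284537542001), np.float64(252.69180940287615))
```

View pics/w13.png

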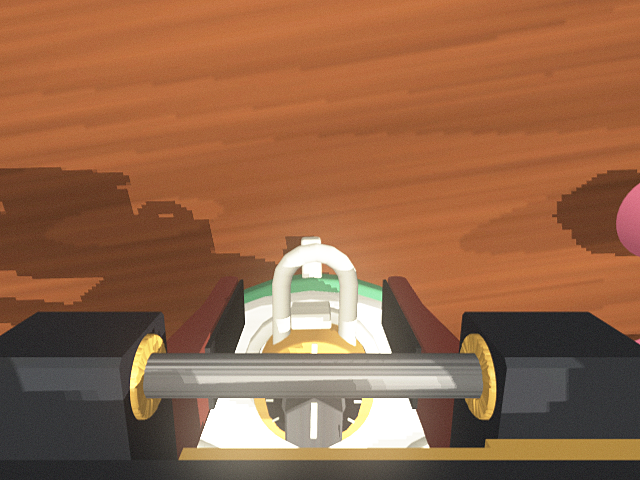

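```bash
python3 -m jog '[{"x":0,"y":0.0005,"z":0.008,"spin":0,"claw":0.3},{"x":0,"y":0.0005,"z":0.015,"spin":0,"claw":0.2},{"x":0,"y":0.0005,"z":0.015,"spin":0,"claw":0.1},{"x":0,"y":0.0005,"z":0.015,"spin":0,"claw":-0.05},{"x":0,"y":0.0005,"z":0.015,"spin":0,"claw":-0.15},{"x":0,"y":0.0005,"z":0.015,"spin":0,"claw":-1},{"x":0,"y":0.0005,"z":0.015,"spin":0,"claw":-1},{"x":0,"y":0.0005,"z":0.015,"spin":0,"claw":-1}]' 8
python3 - <<'E'
from h import *
s=st(); c=snap('wrist','w14')
E
```

```text
t: 14.15
tool_pos: [527.4, -1.4, 91.6]
tool_rot: [[-0.989, 0.15, 0.001], [0.15, 0.989, 0.0], [-0.0, 0.0, -1.0]]
ft_force: [0.1, -0.1, 1.1]
width: 36.5
t 14.15 q7 1.55 p [527.439  -1.437  91.581] y [0.15  0.989 0.   ] ang 81.4 f [ 0.134 -0.12   1.057] w 36.5
```

View pics/w14.png

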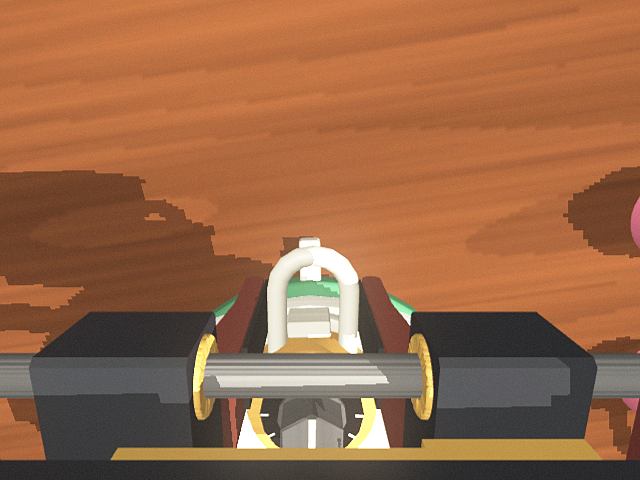

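```bash
python3 -m jog '[{"x":0,"y":0,"z":0,"spin":0,"claw":-1},{"x":0,"y":0,"z":0,"spin":0,"claw":-1},{"x":0.002,"y":0,"z":0,"spin":0,"claw":-1},{"x":0.004,"y":0,"z":0,"spin":0,"claw":-1},{"x":0.006,"y":0,"z":0,"spin":0,"claw":-1},{"x":0.008,"y":0,"z":0,"spin":0,"claw":-1},{"x":0.01,"y":0,"z":0,"spin":0,"claw":-1},{"x":0.012,"y":0,"z":0,"spin":0,"claw":-1},{"x":0.013,"y":0,"z":0,"spin":0,"claw":-1},{"x":0.013,"y":0,"z":0,"spin":0,"claw":-1}]' 45
python3 - <<'E'
from h import *
s=st(); c=snap('wrist','w15')
E
```

```text
t: 15.2
tool_pos: [514.1, 0.7, 91.4]
tool_rot: [[-0.989, 0.15, -0.0], [0.15, 0.989, 0.0], [0.0, 0.0, -1.0]]
ft_force: [1.6, -0.1, 3.2]
width: 35.9
t 15.20 q7 1.54 p [514.14    0.684  91.374] y [0.15  0.989 0.   ] ang 81.4 f [ 1.588 -0.144  3.154] w 35.9
```

View pics/w15.png

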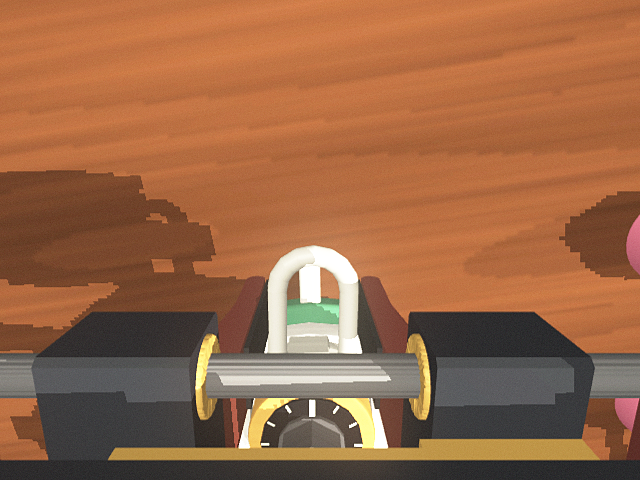

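```bash
python3 -m jog '[{"x":0.001,"y":0,"z":0,"spin":0,"claw":-1},{"x":0.002,"y":0,"z":0,"spin":0,"claw":-1},{"x":0.0025,"y":0,"z":0,"spin":0,"claw":-1},{"x":0.0025,"y":0,"z":0,"spin":0,"claw":-1}]' 45
python3 - <<'E'
from h import *
s=st()
E
```

```text
t: 15.65
tool_pos: [513.1, 0.8, 91.6]
tool_rot: [[-0.989, 0.15, 0.002], [0.15, 0.989, -0.0], [-0.002, 0.0, -1.0]]
ft_force: [6.8, 0.2, -0.3]
width: 35.7
t 15.65 q7 1.54 p [513.076   0.83   91.551] y [0.15  0.989 0.   ] ang 81.4 f [ 6.84   0.237 -0.333] w 35.7
```

```bash
python3 -m jog '[{"x":0.001,"y":0,"z":0,"spin":0,"claw":-1},{"x":0.002,"y":0,"z":0,"spin":0,"claw":-1},{"x":0.0025,"y":0,"z":0,"spin":0,"claw":-1},{"x":0.0025,"y":0,"z":0,"spin":0,"claw":-1}]' 60
python3 - <<'E'
from h import *
s=st(); c=snap('wrist','w16'); snap('scene','s16')
cv2.imwrite('pics/s16c.png',cv2.resize(load('s16')['image'][190:340,220:380,::-1],None,fx=4.5,fy=4,interpolation=cv2.INTER_CUBIC))
E
```

```text
t: 16.05
tool_pos: [512.9, 0.9, 91.9]
tool_rot: [[-0.989, 0.15, 0.007], [0.15, 0.989, -0.001], [-0.007, 0.0, -1.0]]
ft_force: [13.2, -1.0, -6.5]
width: 35.4
t 16.05 q7 1.53 p [512.869   0.896  91.876] y [0.15  0.989 0.   ] ang 81.3 f [13.181 -1.039 -6.541] w 35.4
```

View pics/w16.png

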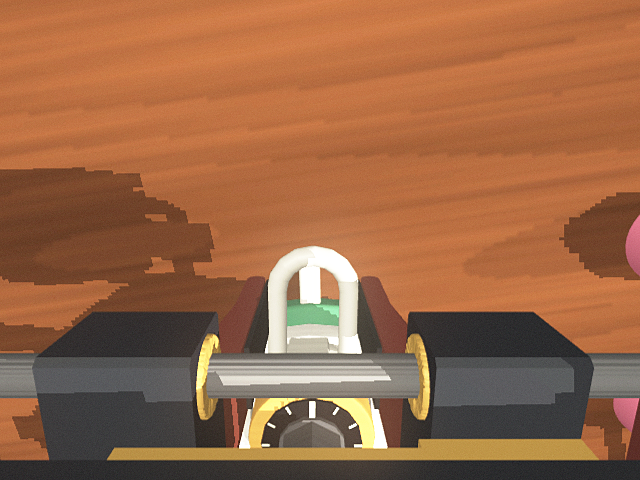

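View pics/s16c.png

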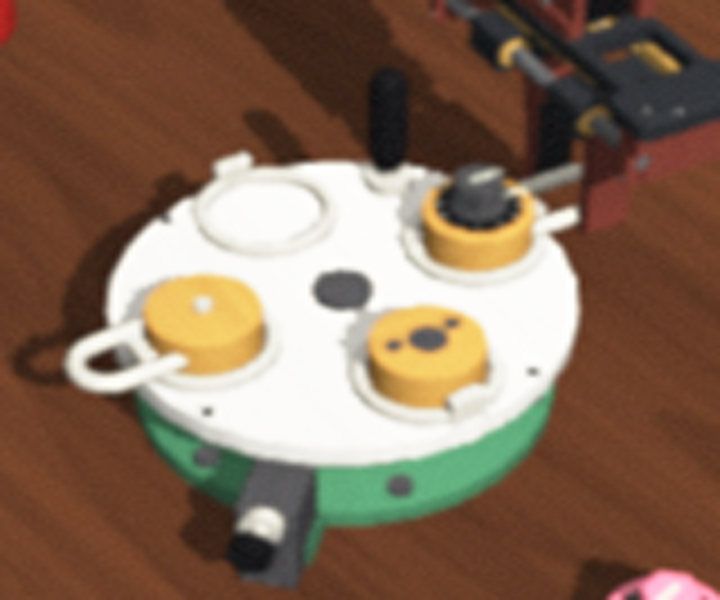

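```bash
python3 -m jog '[{"x":-0.002,"y":0,"z":0,"spin":0,"claw":-1},{"x":-0.004,"y":0,"z":0,"spin":0,"claw":-1},{"x":-0.004,"y":0,"z":0,"spin":0,"claw":0},{"x":-0.004,"y":0,"z":0,"spin":0,"claw":0.15},{"x":-0.004,"y":0,"z":0,"spin":0,"claw":0.15},{"x":-0.01,"y":0,"z":0,"spin":0,"claw":0.15},{"x":-0.017,"y":0,"z":0,"spin":0,"claw":0.15},{"x":-0.017,"y":0,"z":0,"spin":0,"claw":0},{"x":-0.017,"y":0,"z":0,"spin":0,"claw":-0.1},{"x":-0.017,"y":0,"z":0,"spin":0,"claw":-0.15},{"x":-0.017,"y":0,"z":0,"spin":0,"claw":-1},{"x":-0.017,"y":0,"z":0,"spin":0,"claw":-1},{"x":-0.017,"y":0,"z":0,"spin":0,"claw":-1}]' 10
python3 - <<'E'
from h import *
s=st(); c=snap('wrist','w17')
E
```

```text
t: 17.45
tool_pos: [526.0, -1.4, 91.3]
tool_rot: [[-0.989, 0.15, -0.0], [0.15, 0.989, -0.0], [0.0, -0.0, -1.0]]
ft_force: [0.4, -0.8, -2.1]
width: 36.5
t 17.45 q7 1.54 p [526.031  -1.386  91.266] y [ 0.15   0.989 -0.   ] ang 81.4 f [ 0.377 -0.774 -2.064] w 36.5
```

View pics/w17.png

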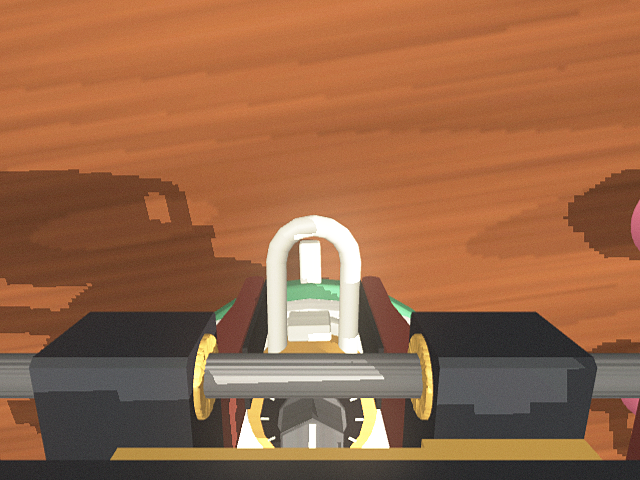

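```bash
python3 -m jog '[{"x":0,"y":0,"z":0,"spin":0,"claw":-1},{"x":0,"y":0,"z":0,"spin":0,"claw":-1},{"x":0,"y":0,"z":-0.002,"spin":0,"claw":-1},{"x":0,"y":0,"z":-0.005,"spin":0,"claw":-1},{"x":0,"y":0,"z":-0.009,"spin":0,"claw":-1},{"x":0,"y":0,"z":-0.013,"spin":0,"claw":-1},{"x":0,"y":0,"z":-0.018,"spin":0,"claw":-1},{"x":0,"y":0,"z":-0.024,"spin":0,"claw":-1},{"x":0,"y":0,"z":-0.03,"spin":0,"claw":-1},{"x":0,"y":0,"z":-0.03,"spin":0,"claw":-1}]' 60
python3 - <<'E'
from h import *
s=st(); c=snap('wrist','w18'); snap('scene','s18')
cv2.imwrite('pics/s18c.png',cv2.resize(load('s18')['image'][170:320,240:400,::-1],None,fx=4.5,fy=4,interpolation=cv2.INTER_CUBIC))
E
```

```text
t: 18.5
tool_pos: [526.8, -1.3, 122.4]
tool_rot: [[-0.989, 0.15, 0.002], [0.15, 0.989, 0.0], [-0.002, 0.001, -1.0]]
ft_force: [1.1, 1.1, -4.3]
width: 35.7
t 18.50 q7 1.52 p [526.844  -1.27  122.388] y [0.15  0.989 0.001] ang 81.4 f [ 1.09   1.088 -4.323] w 35.7
```

View pics/w18.png

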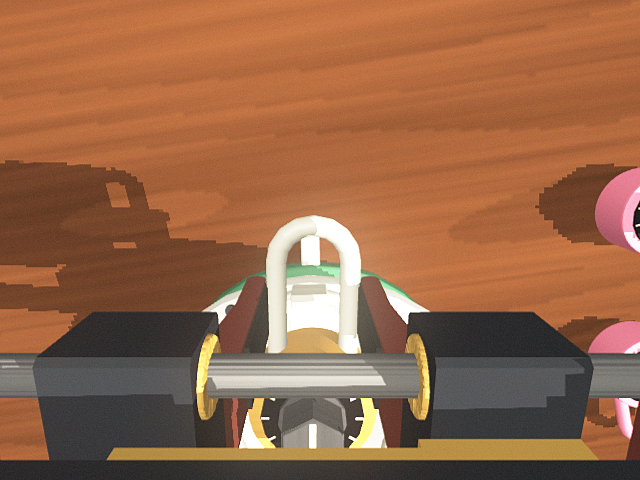

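View pics/s18c.png

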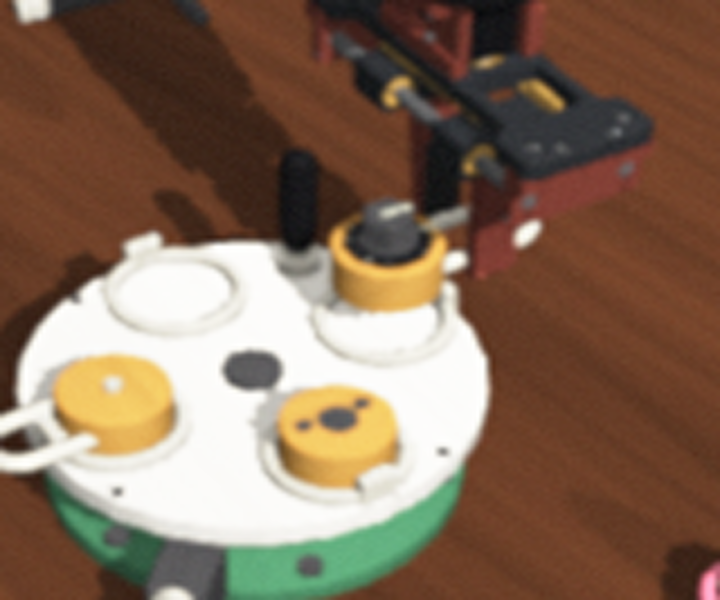

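```bash
python3 -m jog '[{"x":0,"y":0,"z":-0.008,"spin":0,"claw":-1},{"x":0,"y":0,"z":-0.018,"spin":0,"claw":-1},{"x":0,"y":0,"z":-0.03,"spin":0,"claw":-1},{"x":0,"y":0,"z":-0.045,"spin":0,"claw":-1},{"x":0,"y":0,"z":-0.06,"spin":0,"claw":-1},{"x":0,"y":0,"z":-0.075,"spin":0,"claw":-1},{"x":0,"y":0,"z":-0.09,"spin":0,"claw":-1},{"x":0,"y":0,"z":-0.105,"spin":0,"claw":-1},{"x":0,"y":0,"z":-0.115,"spin":0,"claw":-1},{"x":0,"y":0,"z":-0.12,"spin":0,"claw":-1},{"x":0,"y":0,"z":-0.12,"spin":0,"claw":-1},{"x":0,"y":0,"z":-0.12,"spin":0,"claw":-1},{"x":0,"y":0,"z":-0.12,"spin":0,"claw":-1},{"x":0,"y":0,"z":-0.12,"spin":0,"claw":-1},{"x":0,"y":0,"z":-0.12,"spin":0,"claw":-1},{"x":0,"y":0,"z":-0.12,"spin":0,"claw":-1}]' 60
python3 - <<'E'
from h import *
s=st(); print(s['joint_vel']); c=snap('wrist','w19'); snap('scene','s19'); c=snap('top','t19')
cv2.imwrite('pics/t19c.png',cv2.resize(c['image'][140:290,230:390,::-1],None,fx=4,fy=4,interpolation=cv2.INTER_CUBIC))
E
```

```text
t: 20.2
tool_pos: [526.2, -1.3, 241.1]
tool_rot: [[-0.989, 0.15, -0.0], [0.15, 0.989, -0.0], [0.0, -0.0, -1.0]]
ft_force: [0.1, -0.3, -3.4]
width: 35.2
t 20.20 q7 1.45 p [526.164  -1.315 241.085] y [ 0.15   0.989 -0.   ] ang 81.4 f [ 0.097 -0.311 -3.404] w 35.2
[ 0.001 -0.002  0.001 -0.002 -0.     0.     0.001]
```

View pics/w19.png

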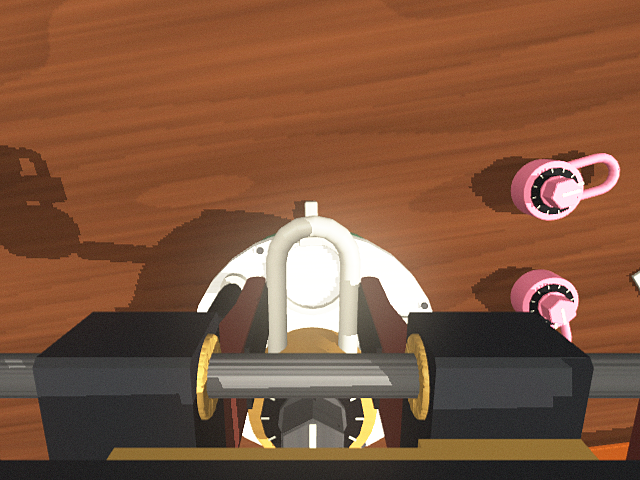

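View pics/s19.png

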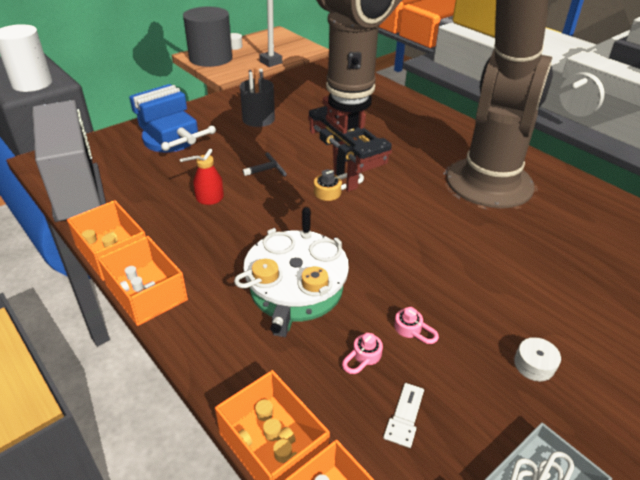

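View pics/t19c.png

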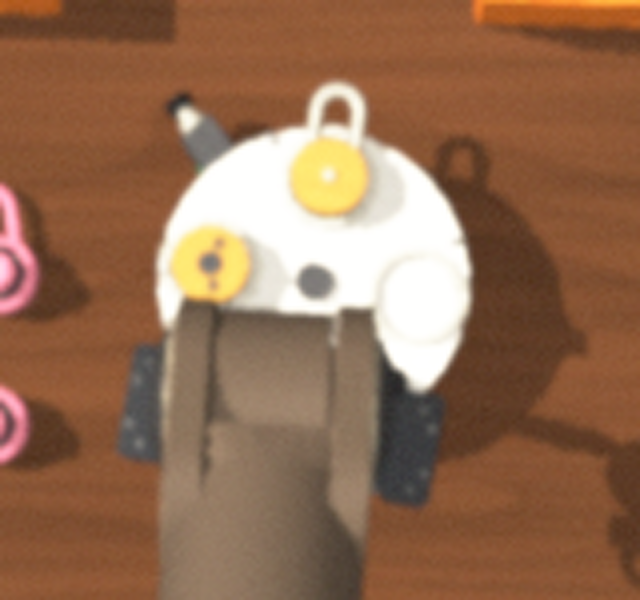

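```bash
python3 - <<'E'
from h import *
st(); print(r.sign_off())
E
```

```text
t 20.35 q7 1.45 p [526.237  -1.318 241.258] y [ 0.15   0.989 -0.   ] ang 81.4 f [ 0.868 -0.026 -2.68 ] w 35.4
the job is handed in; nothing more can be done
None
```

I carried out every step in the order asked and handed the job in at 20.35 s. The arm is holding the dial padlock up by its open shackle, and no verdict was reported.

**What I did**
- **Table:** I turned it about 80° anticlockwise by the handle. It then settled at about −7.1° in the world frame. From the steel block and the plunger I had put home at about −7.3°. The steel block lines up with the shackle.
- **Dial:** I turned it clockwise until the white line met the rim mark. The first turn, at 25 N grip, slipped and stopped one click short. I gripped the knob again at 60 N and did the last click.
- **Shackle:** I drew it out with the padlock still in its nest. It travelled about 14 mm and then held still against 13 N, so it is at its stop.
- **Lift:** I moved the grip closer to the body, closed at 60 N and raised the padlock.

**Last checks**
- The padlock is level and still, with its underside roughly 150 mm above the plate. That height comes from the arm's travel; I did not measure it in a picture.
- The jaws read 35.2 to 35.4 mm on the 37 mm shackle, and I saw no sign of slipping in the pictures.
- The table is where it clicked in, and both unfinished padlocks are in their nests. The bench items I could see are where they were.

**What disagreed**
- Before I touched it, the dial read about 72° off the rim mark, which is not a whole number of clicks. It settled on clicks once turned.

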